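# Close up the bottle rack and clamp its stop

## Robot

A 6-joint arm with a two-finger parallel gripper is mounted at the origin on a cart in front of the work surface, level with it; the furniture and walls round the work are solid. World frame = base frame: x ahead of the robot, y to its left, z up, the work surface at z = 0. Lengths are in m, angles in rad, forces in N, time in s.
With the tool pointing down it reaches from about 0.325 to 0.875 m from the base axis. Payload 4.4 kg.
Tool frame: the origin (TCP) lies on the mounting face of the last link; the fingertips stand 173 mm ahead of it and the grasp point (between the pads) lies 155 mm ahead of it; z points along the fingers, y is the line along which they close (so a half turn about z gives the same grasp; the last joint's range is limited). The gripper opens to 85 mm and grips with 20 to 120 N. Pads are 22 mm wide; open, the fingers measure 114 mm over their backs; the gripper's body (76 mm by 85 mm) begins 54 mm behind the grasp point. The pads swing forward as they close: fully open they stand 13 mm farther back than shut.
Start: joints at [-1.444, 0.207, 1.542, -0, 1.393, -0.15], TCP at [0.157, -0.553, 0.405] pointing down, gripper open.
Joint ranges: [-2.73, 2.73], [-0.86, 2.22], [0.23, 2.46], [-1.11, 4.25], [0.08, 2.63], [-2.82, 2.82]. Speed limits (rad/s): [2.79, 2.79, 3.14, 3.14, 3.14, 3.14].

## Interface

Orientations are given as [roll, pitch, yaw] about the fixed x, y, z axes, in that order (R = Rz(yaw) Ry(pitch) Rx(roll)).
In Python, from plant import robot gives the robot as it stands.
- The arm moves only by the tool step_arm, never from a script. Its argument "motion" is a list that holds one entry, the list of rows, each a list of 7 numbers: the shift along the world's x, y, z normalised to -1 to 1, where 1 is 100 mm, then the turn, a rotation vector about the world's x, y, z normalised to -1 to 1, where 1 is 2 rad, then the finger opening in mm, from 0 to 85.4. A call has 1 to 12 rows; each row is the pose to reach, as a shift and turn from the pose commanded when the call began; what a row does not reach only later rows make up. A row lasts 1/12 s, in which the tool goes at most 41.7 mm and 7.16 degrees, less where a joint would pass 70% of its speed; a pose out of reach is approached as far as the arm can. A call with a number of a shift or a turn outside -1 to 1 is refused whole. A call with a gripper value outside its range is refused whole. The fingers move at their own pace and stop on an object; "grip_force" is the grip in N (left out, the last holds). Time passes only in rows, so rows that repeat a pose let the fingers close. It gives the time, the measured TCP pose, the force, the opening and the grip force at its end, in the units of the state.
- robot.sense(): the state, without advancing time (a new reading comes with each control period).
- robot.camera(name): name is "scene" or "top"; returns a dict with "frame" (420x560x3 uint8, blue, green, red), "range_z" (420x560 float32, m along the optical axis (not along the pixel's ray), 0 where there is no reading), "fx", "fy", "cx", "cy" (pixels), "dist_coeffs" ([k1, k2, p1, p2, k3] as OpenCV has them; the pictures are not rectified), "position" and "rotation" of the camera in the world. Camera axes: x right, y down, z forward; pixel columns grow to the right and rows downward; lengths in m; the calibration is good to about 2 mm. A picture is of the moment at which its call begins.
- robot.finish_job(): hands the job in; it is judged then, once.
The state is a dict: "t": time; "joints": joint angles; "dq": joint speeds; "effort": joint torques, N m; "tcp_pos": TCP position; "tool_rot": TCP orientation; "ft_force": force on the tool from outside, world axes, zero at the start; "ft_torque": the same for the moment, N m; "grip_width": finger opening in m; "gripper_force": force on a finger pad.
Only numpy, scipy, OpenCV 4.12 (cv2) and the standard library are available. Lean on these libraries where they do the work, as an engineer would, in place of code of your own. Each camera call takes 0.05 s, during which the arm holds its last target. There are 200 camera calls.

## Task

One bottle has gone from the rack, somebody has left a glass in its place, and the two bottles that remain stand loose. Set the stray glass down, standing as it is, on a free part of the tray beside the other glasses. Release the sliding stop's clamp lever, slide the stop along until the bottles stand close together between it and the fixed end with no play left, and swing the lever fully back so that the stop is clamped again. Keep the bottles upright and leave everything else where it is.

Things in the scene. Friction and masses are not known exactly. Their poses are not given: they have to be found in the camera images.
- rack: Bottle rack, fixed: wooden base 150 x 402 x 12 mm, long along its y. Origin: centre of the underside; -x side faces the robot; the +y end (robot's left) has the fixed end plate, top 90 mm above the worktop. Along y run an aluminium guide rail (x = -40 mm, 26 mm wide, top at 34 mm) and the bottle lane (centre x = +25 mm, 73 mm wide between two steel rods with tops at 31 mm).
- rack_lane (a point): Point on the floor of the bottle lane (12 mm above the worktop), in the middle of the rack's length; axes as the rack's. The fixed end's pad face, where the row of bottles ends, is 188 mm from here along +y.
- stop (a joint): Position (m) of the sliding stop along the rack's +y, towards the bottles; 0 = fully back, range 0 to 0.200. The two bottles stand touching each other and both pads when it reads 0.177. It moves easily while the clamp lever is open and is held fast by a brake while the lever is closed.
- stop_face (a point): Middle of the stop's pad face (62 mm wide, 56 mm tall), 48 mm above the worktop, on the lane's middle line; it looks along the rack's +y at the bottles. Axes as the rack's. Behind it (towards -y): 4 mm pad, 8 mm steel plate (top 85 mm above the worktop), then the saddle.
- saddle_top (a point): Centre of the top of the stop's black saddle on the guide rail: block 40 (x) x 56 mm (y), from 36 to 56.5 mm above the worktop, its cheeks beside the rail down to 18 mm. 40 mm behind the stop's face, 65 mm to the rack's -x. Grip it across x or push its rear (-y) end, 28 mm from here. The lever's hub (30 mm wide, 16 mm tall) stands on it, 2 mm behind this point.
- clamp (a joint): Angle (rad) of the clamp lever about its upright axis: 0 = clamped, lever along the rail pointing to the rack's -y; 1.571 = fully open, pointing to the rack's -x (towards the robot). It opens clockwise seen from above. The brake grips from about 0.5 downwards and is fully on at 0; the lever stays where it is left.
- clamp_axis (a point): Point on the lever's upright axis, at the top of its hub, 73 mm above the worktop. Its axes turn with the lever: -y points along the lever from hub to knob.
- clamp_knob (a point): Centre of the upright black knob at the end of the lever: 18 mm in diameter, 34 mm tall (69 to 104 mm above the worktop), 65 mm from the lever's axis; this point is 86 mm above the worktop. Axes turn with the lever. The arm below it is a round bar 10 mm thick.
- stray_glass: The glass left in the rack's lane between the stop and the first bottle: clear tumbler standing upside down, 69 mm in diameter, 88 mm tall, 0.18 kg. Origin: centre of its underside, z up.
- tray: Veneer tray with paper liner, 345 x 362 mm, 26 mm tall at the rim, fixed on the worktop to the robot's right; flat inside 284 (x) x 270 mm (y), its floor 4 mm above the worktop. Origin: centre of its underside.
- tray_free (a point): Point on the tray's floor in the middle of its free part (a place for the glass), 4 mm above the worktop.
- bottle_0: Glass bottle, round body 68 mm in diameter up to 150 mm, narrowing to a neck 43 mm wide; 258 mm tall, about 0.4 kg. Origin: centre of its underside, z up. One of two alike standing with gaps in the rack's lane; their order varies.
- bottle_1: Glass bottle, round body 68 mm in diameter up to 150 mm, narrowing to a neck 43 mm wide; 258 mm tall, about 0.4 kg. Origin: centre of its underside, z up. One of two alike standing with gaps in the rack's lane; their order varies.
- glass_0: One of four other glasses on the tray, same as the stray one. Origin: centre of its underside.
- glass_1: One of four other glasses on the tray, same as the stray one. Origin: centre of its underside.
- glass_2: One of four other glasses on the tray, same as the stray one. Origin: centre of its underside.
- glass_3: One of four other glasses on the tray, same as the stray one. Origin: centre of its underside.
- small_sign: Small acrylic sign, 30 x 70 x 45 mm, standing near the front edge; to be left alone. Origin: centre of its underside.
Things that resemble listed ones, but are neither listed nor needed, are in the scene too. What is shaped like the stray_glass but black or purple is not meant.

How it is judged:
On the way, in this order (a step that is already met when the one before it is completed fails the run):
1. the clamp lever is swung open (past 0.8 rad) (value of joint clamp above 0.8 rad), for 0.1 s.
2. with the lever still open (past 0.5 rad), the stop has closed up the row (play 6 mm or less over the whole row: stop joint over 0.171), both bottles upright in the lane (value of joint clamp above 0.5 rad and value of joint stop above 0.171 m and x of bottle_0 in the frame of rack_lane between -0.012 and 0.012 m and z of each of bottle_0, bottle_1 in the frame of rack_lane below 0.012 m and angle between each of bottle_0, bottle_1's own z axis and vertical below 0.08 rad and x of bottle_1 in the frame of rack_lane between -0.012 and 0.012 m), for 0.1 s.
At the end, for the whole second after the job is handed in: Bottles upright (0.08 rad) in the lane, within 12 mm of its middle line; play in the row at most 6 mm (stop joint over 0.171); lever closed to within 0.2 rad; stray glass upright (0.1 rad) on the tray's flat floor, its centre within 130 mm (x), 125 mm (y) of the tray's; all at rest (value of joint stop above 0.171 m and value of joint clamp below 0.2 rad and x of bottle_0 in the frame of rack_lane between -0.012 and 0.012 m and z of each of bottle_0, bottle_1 in the frame of rack_lane below 0.012 m and angle between each of bottle_0, bottle_1's own z axis and vertical below 0.08 rad and x of bottle_1 in the frame of rack_lane between -0.012 and 0.012 m and x of stray_glass in the frame of tray between -0.13 and 0.13 m and y of stray_glass in the frame of tray between -0.125 and 0.125 m and z of stray_glass in the frame of tray below 0.02 m and angle between stray_glass's own z axis and vertical below 0.1 rad and linear speed of each of bottle_0, bottle_1, stray_glass below 0.03 m/s); the robot touches nothing.
It fails at once if a bottle tips by more than 0.35 rad (angle between any of bottle_0, bottle_1's own z axis and vertical above 0.35 rad).
It fails at once if the stray glass is dropped (over 0.6 m/s with no finger on it) (linear speed of stray_glass above 0.6 m/s and contact force between the fingers and stray_glass below 0.05 N).
It fails at once if the other glasses on the tray, or the small sign, are pushed more than 30 mm (distance of any of glass_0, glass_1, glass_2, glass_3, small_sign from where it was at the start of the episode above 0.03 m).
It fails at once if the clamped stop is forced along against its brake (lever within 0.2 rad of closed, stop faster than 40 mm/s) (value of joint clamp below 0.2 rad and velocity of joint stop above 0.04 m/s).
It also fails if it takes over 72 s, if anything falls off the work surface, if the arm or the gripper's body presses on something with over 40 N, if the wrist force passes 120 N, or if a joint passes its speed limit or range.

## Working session

There is one attempt and no reset: what is moved stays moved. The work goes in short steps, Python scripts to look and compute and a tool call to move; the robot and the scene stay as the last step left them, time stands still between calls to the robot, and variables do not carry over. Pictures are saved under pics/ and viewed, at most 10 in all, crops included, and the job is handed in when it is done.

Besides the shell and the picture viewer there is one more tool, called after "Call:" as a command line: name --argument value ..., lists and objects as JSON in quotes. step_arm: Moves the arm, as the interface text tells. Its arguments: {"type":"object","properties":{"motion":{"type":"array"},"grip_force":{"type":"number"}},"required":["motion"]}

```bash
mkdir -p pics; ls
cat > h.py <<'E'
import numpy as np, cv2
from plant import robot
def load(n): return np.load(f'{n}.npy',allow_pickle=True).item()
def snap(n,tag):
    c=robot.camera(n); np.save(f'{n}.npy',c); cv2.imwrite(f'pics/{tag}.png',c['frame']); return c
def ray(c,uv):
    K=np.array([[c['fx'],0,c['cx']],[0,c['fy'],c['cy']],[0,0,1]])
    p=cv2.undistortPoints(np.array(uv,float).reshape(-1,1,2),K,np.array(c['dist_coeffs'])).reshape(-1,2)
    return np.c_[p,np.ones(len(p))]@np.array(c['rotation']).T
def onplane(c,uv,z):
    d=ray(c,uv); o=np.array(c['position']); return o+d*((z-o[2])/d[:,2])[:,None]
def proj(c,P):
    K=np.array([[c['fx'],0,c['cx']],[0,c['fy'],c['cy']],[0,0,1]]);R=np.array(c['rotation']).T
    return cv2.projectPoints(np.array(P,float).reshape(-1,1,3),cv2.Rodrigues(R)[0],-R@np.array(c['position']),K,np.array(c['dist_coeffs']))[0].reshape(-1,2)
def depthpts(c):
    v,u=np.mgrid[:420,:560]; d=ray(c,np.c_[u.ravel(),v.ravel()])
    return (np.array(c['position'])+d*c['range_z'].reshape(-1,1)).reshape(420,560,3)
E
python3 - <<'E'
from h import *
for n in('scene','top'):
    c=snap(n,n+'0'); print(n,np.round(c['position'],3),np.round(c['rotation'],3).tolist(),c['fx'],(c['range_z']>0).mean())
s=robot.sense(); print(s)
E
```

```text
pics
scene [-0.547  1.04   0.953] [-2.124, 0.003, -2.322] 424.11383204782203 0.9961394557823129
top [0.17  0.105 1.512] [-2.937, -0.003, -1.577] 400.9427969121492 0.9958205782312926
{'t': 0.1, 'joints': array([-1.44449589e+00,  2.07389922e-01,  1.54280884e+00, -3.95765810e-05,
        1.39350241e+00, -1.50491861e-01]), 'dq': array([ 0.0003834 , -0.00150968, -0.00383858,  0.001443  , -0.0014099 ,
       -0.00044826]), 'effort': array([-5.87579107e-04, -3.84095371e+01, -2.92548394e+01, -1.13642816e-04,
        4.95874876e-03,  2.39062052e-05]), 'tcp_pos': array([ 0.15707826, -0.5527939 ,  0.40361125]), 'tool_rot': array([-3.13950213e+00, -2.77616283e-04,  2.76799025e-01]), 'ft_force': array([ 0.28261101,  0.67634529, -0.03149886]), 'ft_torque': array([ 0.04033868, -0.01659129,  0.0261806 ]), 'gripper_force': 0.0, 'grip_width': 0.08568398677182232}
```

```bash
python3 - <<'E'
s=open('h.py').read()
s=s.replace("    c=robot.camera(n); np","    c=robot.camera(n); c['rotation']=Rotation.from_euler('xyz',c['rotation']).as_matrix(); np").replace("import numpy as np, cv2","import numpy as np, cv2\nfrom scipy.spatial.transform import Rotation")
open('h.py','w').write(s)
E
python3 - <<'E'
from h import *
for n in('scene','top'):
    c=load(n); c['rotation']=Rotation.from_euler('xyz',c['rotation']).as_matrix(); np.save(n+'.npy',c)
    P=depthpts(c); print(n,[np.round(P[v,u],3).tolist() for v,u in((210,280),(380,280),(210,100))])
E
```

```text
scene [[0.542, 0.038, 0.034], [0.411, 0.165, -0.821], [0.715, 0.679, 0.229]]
top [[0.465, 0.081, -0.002], [-0.148, 0.087, -0.001], [0.468, 0.772, 0.003]]
```

View pics/top0.png

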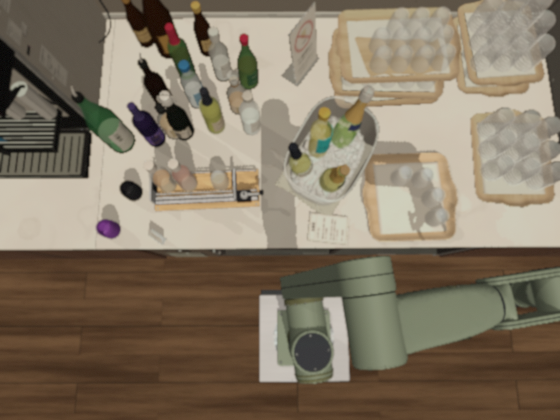

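View pics/scene0.png

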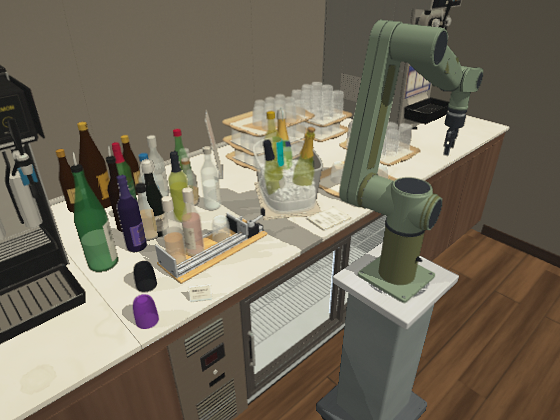

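The top view shows the rack at about (205,188): fixed end at left (152), two bottles at (162,178) and (185,178), a clear glass at (220,178), and the stop and lever at (235–262,195). The tray is at (410,195), with four glasses on its right and upper part. The things that could be taken for the stray glass are:
- black tumbler (131,190)
- purple tumbler (108,229)
- tray glasses (405–437,175–210)
- glasses on other trays (390–540,40–150)
- clear glass in the lane (220,178), which fits the description

I'll check that one in a close crop.

Run:
```python
from h import *
t=load('top');s=load('scene')
a=cv2.resize(t['frame'][155:245,140:270],None,fx=3,fy=3,interpolation=3)
b=cv2.resize(t['frame'][145:245,355:465],None,fx=3,fy=3,interpolation=3)
d=cv2.resize(s['frame'][175:295,140:280],None,fx=3,fy=2.75,interpolation=3)
im=np.zeros((600,730,3),np.uint8); im[:270,:390]=a; im[:300,395:725]=b; im[270:600,:420]=d[:330]
cv2.imwrite('pics/crop1.png',im)
P=depthpts(t)
for r,c0,c1 in((163,148,250),(178,148,250),(196,225,265)):
    print(r,[(u,np.round(P[r,u]*1000).astype(int).tolist()) for u in range(c0,c1,4)])
```

```text
163 [(148, [568, 510, 273]), (152, [570, 499, 269]), (156, [654, 567, 5]), (160, [655, 551, 3]), (164, [656, 537, -1]), (168, [568, 446, 272]), (172, [568, 433, 272]), (176, [569, 421, 269]), (180, [656, 474, -1]), (184, [654, 457, 4]), (188, [656, 443, -3]), (192, [656, 427, -2]), (196, [655, 410, 0]), (200, [653, 393, 7]), (204, [654, 378, 3]), (208, [655, 363, 0]), (212, [654, 347, 3]), (216, [655, 332, -2]), (220, [655, 316, -1]), (224, [652, 299, 7]), (228, [654, 284, 0]), (232, [656, 269, -4]), (236, [655, 253, -1]), (240, [656, 238, -6]), (244, [653, 221, 2]), (248, [655, 206, -3])]
178 [(148, [595, 596, -1]), (152, [543, 522, 186]), (156, [542, 507, 189]), (160, [544, 496, 182]), (164, [546, 485, 172]), (168, [555, 479, 141]), (172, [550, 461, 158]), (176, [544, 441, 181]), (180, [543, 426, 185]), (184, [546, 416, 171]), (188, [549, 404, 162]), (192, [563, 400, 112]), (196, [592, 407, 8]), (200, [588, 389, 19]), (204, [590, 375, 13]), (208, [589, 359, 18]), (212, [565, 329, 103]), (216, [567, 316, 94]), (220, [567, 301, 95]), (224, [566, 286, 98]), (228, [579, 277, 52]), (232, [571, 259, 78]), (236, [585, 249, 30]), (240, [589, 235, 15]), (244, [590, 220, 11]), (248, [588, 204, 17])]
196 [(225, [515, 290, 27]), (229, [515, 275, 25]), (233, [502, 254, 80]), (237, [508, 242, 54]), (241, [505, 226, 70]), (245, [504, 211, 71]), (249, [507, 197, 57]), (253, [512, 183, 38]), (257, [512, 168, 35]), (261, [520, 154, 0])]
```

View pics/crop1.png

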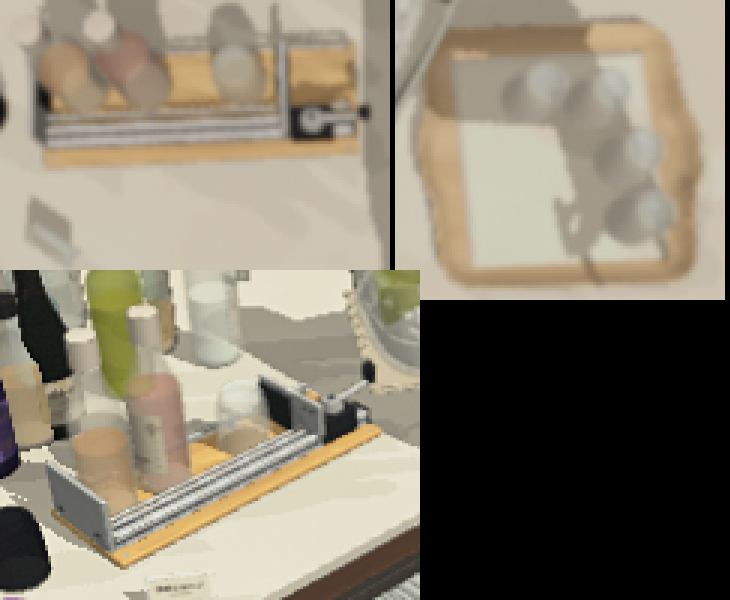

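The crop shows a clear upside-down tumbler in the lane at top pixel (220,178), just left of the stop plate at about (232,178). The lever points right along the rail to its knob at (262,192). The tray's free part is its lower-left, around (382,205). Next I measure them.

```bash
cat > m.py <<'E'
from h import *
t=load('top');s=load('scene')
hsv=cv2.cvtColor(t['frame'],cv2.COLOR_BGR2HSV)
# front edge of wooden base: per column lowest orange pixel
m=(hsv[...,1]>90)&(hsv[...,0]>8)&(hsv[...,0]<25)
E=[]
for u in range(160,256,2):
    r=[v for v in range(195,222) if m[v,u]]
    if r: E.append((u,max(r)+.5))
W=onplane(t,E,.012); k=np.polyfit(W[:,1],W[:,0],1); res=W[:,0]-np.polyval(k,W[:,1]); ok=abs(res)<.004; k=np.polyfit(W[ok,1],W[ok,0],1)
print('front edge slope(dx/dy)',k,'n',ok.sum(),res.std())
yaw=-np.arctan(k[0]); ex=np.array([np.cos(yaw),np.sin(yaw)]);ey=np.array([-np.sin(yaw),np.cos(yaw)])
print('yaw',yaw)
# wooden strip ends in front strip rows
mm=m.copy(); mm[:200]=0; mm[215:]=0
for v in range(201,210):
    c=np.where(mm[v,140:270])[0]+140
    if len(c): w=onplane(t,[(c.min()-.5,v),(c.max()+.5,v)],.012); print(v,c.min(),c.max(),np.round(w[:,:2],4).tolist())
P=depthpts(t); S=depthpts(s)
fr=onplane(t,[E[len(E)//2]],.012)[0,:2]
def reg(Q,lo,hi,x0,x1,y0,y1): 
    return Q[(Q[...,2]>lo)&(Q[...,2]<hi)&(Q[...,0]>x0)&(Q[...,0]<x1)&(Q[...,1]>y0)&(Q[...,1]<y1)]
for nm,Q in(('top',P),('scene',S)):
    for lab,a in {'glass':(.06,.115,.515,.62,.275,.36),'neckA':(.245,.29,.5,.62,.46,.53),'neckB':(.245,.29,.5,.62,.40,.46),'knob':(.085,.12,.46,.55,.13,.2),'hub':(.066,.085,.46,.53,.19,.235),'stopplate':(.068,.1,.5,.62,.235,.272),'endplate':(.07,.105,.48,.6,.48,.58)}.items():
        q=reg(Q,*a)
        if len(q): print(nm,lab,len(q),np.round(np.median(q,0),3),np.round(np.percentile(q,[5],0)[0],3),np.round(np.percentile(q,[95],0)[0],3))
    q=reg(Q,.05,.105,.35,.7,-.6,-.05); 
    cl=cv2.connectedComponents
    print(nm,'trayglass',len(q))
    im=np.zeros((350,550),np.uint8)
    im[((q[:,0]-.35)*1000).astype(int),((q[:,1]+.6)*1000).astype(int)]=255
    im=cv2.dilate(im,np.ones((9,9)))
    n,l,st,ce=cv2.connectedComponentsWithStats(im)
    for i in range(1,n):
        if st[i,4]>300: print(np.round([ce[i][1]/1000+.35,ce[i][0]/1000-.6],3),st[i,2:4])
E
python3 m.py
```

```text
front edge slope(dx/dy) [-0.03950143  0.48773376] n 48 0.0010985090562151334
yaw 0.039480906593992324
201 237 258 [[0.4984, 0.2478], [0.4979, 0.1635]]
202 220 258 [[0.4949, 0.3128], [0.494, 0.1635]]
203 198 258 [[0.4914, 0.3968], [0.4901, 0.1635]]
204 176 258 [[0.488, 0.4809], [0.4862, 0.1635]]
205 156 257 [[0.4845, 0.5572], [0.4823, 0.1673]]
206 155 242 [[0.4807, 0.5608], [0.4788, 0.2246]]
207 155 218 [[0.4768, 0.5606], [0.4754, 0.3162]]
208 156 196 [[0.4728, 0.5566], [0.472, 0.4]]
209 156 173 [[0.469, 0.5564], [0.4686, 0.4876]]
top glass 256 [0.565 0.308 0.096] [0.543 0.283 0.066] [0.592 0.334 0.104]
top neckA 114 [0.562 0.508 0.269] [0.549 0.495 0.251] [0.576 0.524 0.273]
top neckB 111 [0.565 0.429 0.269] [0.552 0.416 0.25 ] [0.581 0.445 0.272]
top knob 21 [0.512 0.151 0.1  ] [0.507 0.144 0.088] [0.519 0.158 0.106]
top hub 46 [0.511 0.215 0.072] [0.5   0.194 0.067] [0.519 0.226 0.078]
top stopplate 94 [0.555 0.252 0.083] [0.506 0.247 0.073] [0.601 0.26  0.089]
top endplate 130 [0.532 0.554 0.087] [0.491 0.484 0.071] [0.555 0.562 0.1  ]
top trayglass 1361
[ 0.424 -0.501] [72 70]
[ 0.47  -0.082] [64 21]
[ 0.502 -0.493] [69 71]
[ 0.566 -0.17 ] [172 216]
[ 0.578 -0.46 ] [68 71]
[ 0.586 -0.379] [70 72]
scene glass 253 [0.561 0.324 0.088] [0.546 0.295 0.062] [0.591 0.344 0.102]
scene neckA 115 [0.556 0.516 0.265] [0.548 0.5   0.247] [0.575 0.528 0.272]
scene neckB 104 [0.56  0.437 0.263] [0.552 0.42  0.247] [0.581 0.449 0.271]
scene knob 23 [0.515 0.157 0.096] [0.509 0.149 0.088] [0.522 0.162 0.104]
scene hub 40 [0.511 0.217 0.072] [0.503 0.195 0.068] [0.522 0.231 0.077]
scene stopplate 111 [0.556 0.257 0.079] [0.507 0.251 0.07 ] [0.605 0.264 0.087]
scene endplate 301 [0.539 0.543 0.087] [0.494 0.494 0.072] [0.586 0.564 0.102]
scene trayglass 371
[ 0.421 -0.498] [68 70]
[ 0.476 -0.086] [78 30]
[ 0.587 -0.37 ] [76 69]
```

```bash
cat > m2.py <<'E'
from h import *
t=load('top');s=load('scene');P=depthpts(t);S=depthpts(s)
def reg(Q,lo,hi,x0,x1,y0,y1): 
    return Q[(Q[...,2]>lo)&(Q[...,2]<hi)&(Q[...,0]>x0)&(Q[...,0]<x1)&(Q[...,1]>y0)&(Q[...,1]<y1)]
def circ(q):
    (c,r)=cv2.minEnclosingCircle(q[:,:2].astype(np.float32)); return np.round([*c,r],3)
for n,Q in(('top',P),('scene',S)):
    q=reg(Q,.09,.108,.51,.63,.265,.36); print(n,'glass top',len(q),circ(q),np.round(q.mean(0),3),np.round(np.percentile(q,[2,98],0),3).tolist())
    q=reg(Q,.255,.285,.51,.63,.4,.46); print(n,'neckB',circ(q),q.mean(0).round(3))
    q=reg(Q,.255,.285,.51,.63,.465,.53); print(n,'neckA',circ(q),q.mean(0).round(3))
# other glasses from top, disc tops
for x,y in((.424,-.501),(.502,-.493),(.578,-.46),(.586,-.379)):
    q=reg(P,.075,.105,x-.045,x+.045,y-.04,y+.04); print('g',len(q),circ(q),q.mean(0).round(3))
# tray rim
q=reg(P,.017,.036,.3,.75,-.62,-.12)
print('rim',len(q),np.percentile(q,[1,2,50,98,99],0).round(3).tolist())
hsv=cv2.cvtColor(t['frame'],cv2.COLOR_BGR2HSV); m=((hsv[...,1]>70)&(hsv[...,0]>5)&(hsv[...,0]<28)).astype(np.uint8)
m[:148]=0;m[245:]=0;m[:,:355]=0;m[:,462:]=0
cs,_=cv2.findContours(m,cv2.RETR_EXTERNAL,2); c=max(cs,key=cv2.contourArea); w=onplane(t,c.reshape(-1,2),.022)[:,:2]
r=cv2.minAreaRect((w*1000).astype(np.float32)); print('tray rect',r)
# obstacles on path
for y0 in np.arange(-.55,.36,.1):
    q=reg(P,.12,.9,.25,.64,y0,y0+.1); print('obs y%.2f'%y0,len(q),q[:,2].max().round(2) if len(q) else '', q[:,0].min().round(2) if len(q) else '')
E
python3 m2.py
```

```text
top glass top 183 [0.572 0.311 0.029] [0.571 0.31  0.098] [[0.548, 0.283, 0.091], [0.596, 0.336, 0.105]]
top neckB [0.568 0.432 0.018] [0.566 0.431 0.268]
top neckA [0.565 0.51  0.018] [0.563 0.51  0.269]
scene glass top 118 [0.57  0.315 0.03 ] [0.57  0.318 0.098] [[0.548, 0.292, 0.091], [0.594, 0.34, 0.103]]
scene neckB [0.568 0.432 0.021] [0.563 0.435 0.266]
scene neckA [0.566 0.512 0.022] [0.559 0.514 0.266]
g 214 [ 0.427 -0.503  0.031] [ 0.425 -0.5    0.089]
g 217 [ 0.503 -0.496  0.031] [ 0.502 -0.492  0.089]
g 208 [ 0.569 -0.466  0.042] [ 0.578 -0.459  0.089]
g 208 [ 0.587 -0.38   0.031] [ 0.586 -0.378  0.089]
rim 611 [[0.34, -0.591, 0.017], [0.341, -0.59, 0.017], [0.512, -0.457, 0.021], [0.685, -0.236, 0.035], [0.686, -0.235, 0.035]]
tray rect ((514.7916259765625, -413.73974609375), (339.21795654296875, 357.1562194824219), 1.2581384181976318)
obs y-0.55 0  
obs y-0.45 0  
obs y-0.35 0  
obs y-0.25 405 0.21 0.49
obs y-0.15 1221 0.36 0.45
obs y-0.05 1004 0.33 0.45
obs y0.05 178 0.32 0.52
obs y0.15 0  
obs y0.25 0  
obs y0.35 409 0.28 0.53
```

Call:
step_arm --motion '[[[0.25,0.25,0.12,0,0,0.03,85],[0.5,0.5,0.25,0,0,0.07,85],[0.75,0.75,0.4,0,0,0.1,85],[1,1,0.5,0,0,0.133,85]]]' --grip_force 30

```text
t: 0.43
tcp_pos: [0.2578, -0.4521, 0.4553]
tool_rot: [3.141, -0.0, 0.545]
ft_force: [1.0, -0.9, 0.3]
grip_width: 0.085
gripper_force: 0.0
```

Call:
step_arm --motion '[[[0.2,0.25,0.12,0,0,0.03,85],[0.4,0.5,0.25,0,0,0.07,85],[0.6,0.75,0.3,0,0,0.1,85],[0.8,1,0.4,0,0,0.133,85]]]'

```text
t: 0.77
tcp_pos: [0.3377, -0.3515, 0.4942]
tool_rot: [-3.14, -0.0, 0.812]
ft_force: [0.3, 0.5, 0.0]
grip_width: 0.0851
gripper_force: 0.0
```

Call:
step_arm --motion '[[[0.1,0.33,0,0,0,0.04,85],[0.2,0.67,0,0,0,0.09,85],[0.3,1,0,0,0,0.133,85]]]'

```text
t: 1.02
tcp_pos: [0.3674, -0.2514, 0.4944]
tool_rot: [-3.141, -0.0, 1.079]
ft_force: [1.0, 0.5, 0.3]
grip_width: 0.0852
gripper_force: 0.0
```

Call:
step_arm --motion '[[[0,0.33,0,0,0,0.04,85],[0,0.67,0,0,0,0.09,85],[0,1,0,0,0,0.133,85]]]'

```text
t: 1.27
tcp_pos: [0.3668, -0.1514, 0.4941]
tool_rot: [-3.141, -0.001, 1.345]
ft_force: [0.2, 1.2, -0.9]
grip_width: 0.0848
gripper_force: 0.0
```

Call:
step_arm --motion '[[[0,0.33,0,0,0,0.04,85],[0,0.67,0,0,0,0.09,85],[0,1,0,0,0,0.133,85],[0,1,0,0,0,0.133,85]]]'

```text
t: 1.6
tcp_pos: [0.3664, -0.0488, 0.4944]
tool_rot: [3.142, -0.003, 1.616]
ft_force: [-0.9, 0.1, 0.3]
grip_width: 0.0851
gripper_force: 0.0
```

Call:
step_arm --motion '[[[0,0.33,0,0,0,0,85],[0,0.67,0,0,0,0,85],[0,1,0,0,0,0,85]]]'

```text
t: 1.85
tcp_pos: [0.3668, 0.0476, 0.4944]
tool_rot: [-3.141, 0.0, 1.604]
ft_force: [0.0, -0.4, 0.7]
grip_width: 0.0849
gripper_force: 0.0
```

Call:
step_arm --motion '[[[0.2,0.33,0,0,0,0,85],[0.4,0.67,0,0,0,0,85],[0.6,1,0,0,0,0,85]]]'

```text
t: 2.1
tcp_pos: [0.4274, 0.1484, 0.4945]
tool_rot: [3.141, 0.0, 1.606]
ft_force: [1.3, -0.5, 0.7]
grip_width: 0.0851
gripper_force: 0.0
```

Call:
step_arm --motion '[[[0.25,0.33,-0.1,0,0,0,85],[0.5,0.67,-0.3,0,0,0,85],[0.8,1,-0.5,0,0,0,85]]]'

```text
t: 2.35
tcp_pos: [0.5001, 0.2397, 0.4496]
tool_rot: [3.141, -0.0, 1.607]
ft_force: [0.4, -0.8, 0.1]
grip_width: 0.0851
gripper_force: 0.0
```

Call:
step_arm --motion '[[[0.3,0.3,-0.2,0,0,0,85],[0.64,0.61,-0.4,0,0,0,85],[0.64,0.61,-0.6,0,0,0,85],[0.64,0.61,-0.6,0,0,0,85]]]'

```text
t: 2.68
tcp_pos: [0.5636, 0.2997, 0.3821]
tool_rot: [-3.131, 0.003, 1.607]
ft_force: [-0.9, -0.2, -1.6]
grip_width: 0.0849
gripper_force: 0.0
```

Call:
step_arm --motion '[[[0,0,0,0,0,0,85],[0,0,0,0,0,0,85],[0,0,0,0,0,0,85]]]'

```text
t: 2.93
tcp_pos: [0.5633, 0.2982, 0.3921]
tool_rot: [3.139, -0.001, 1.606]
ft_force: [0.8, 0.3, 0.4]
grip_width: 0.0849
gripper_force: 0.0
```

Run:
```python
from h import *
t=snap('top','t1'); c=snap('scene','s1')
print(robot.sense()['tcp_pos'])
cv2.imwrite('pics/s1c.png',cv2.resize(c['frame'][100:310,100:340],None,fx=3,fy=2.8,interpolation=3)[:590])
```

```text
[0.56315705 0.29830732 0.39252747]
```

View pics/s1c.png

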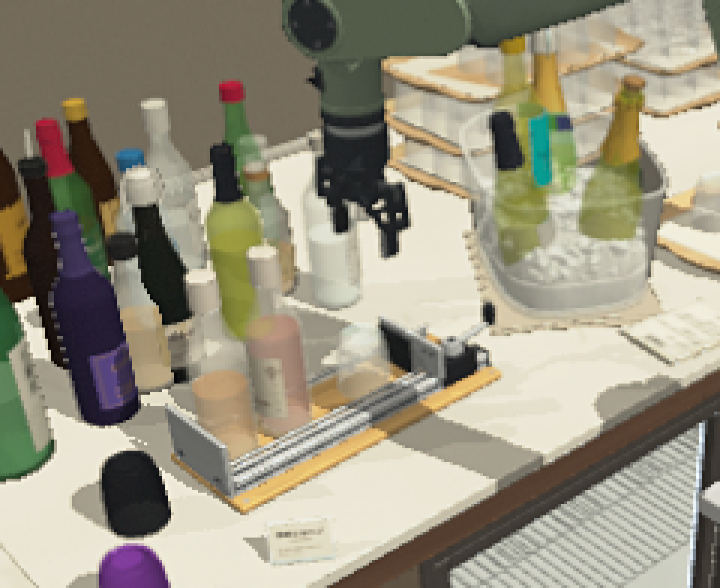

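The gripper hangs straight above the stray glass, which is at crop (358,362), with the fingers straddling it along x. I'll move it into line and descend.

Call:
step_arm --motion '[[[0.08,0.14,-0.3,0,0,0,85],[0.08,0.14,-0.6,0,0,0,85],[0.08,0.14,-0.8,0,0,0,85],[0.08,0.14,-0.8,0,0,0,85]]]'

```text
t: 3.37
tcp_pos: [0.5691, 0.3118, 0.3057]
tool_rot: [-3.133, 0.003, 1.606]
ft_force: [-0.7, -1.1, -0.5]
grip_width: 0.085
gripper_force: 0.0
```

Call:
step_arm --motion '[[[0,0,-0.2,0,0,0,85],[0,0,-0.4,0,0,0,85],[0,0,-0.6,0,0,0,85],[0,0,-0.75,0,0,0,85],[0,0,-0.9,0,0,0,85],[0,0,-0.9,0,0,0,85]]]'

```text
t: 3.87
tcp_pos: [0.5705, 0.3123, 0.2192]
tool_rot: [-3.139, 0.001, 1.606]
ft_force: [-0.8, 0.6, 0.3]
grip_width: 0.0847
gripper_force: 0.0
```

Call:
step_arm --motion '[[[0,0,0,0,0,0,75],[0,0,0,0,0,0,70],[0,0,0,0,0,0,60],[0,0,0,0,0,0,55],[0,0,0,0,0,0,50],[0,0,0,0,0,0,50],[0,0,0,0,0,0,50],[0,0,0,0,0,0,50]]]' --grip_force 30

```text
t: 4.53
tcp_pos: [0.573, 0.3133, 0.2237]
tool_rot: [3.135, -0.002, 1.607]
ft_force: [1.6, -0.3, 6.9]
grip_width: 0.0682
gripper_force: 34.7
```

Call:
step_arm --motion '[[[0,0,0.1,0,0,0,50],[0,0,0.25,0,0,0,50],[0,0,0.4,0,0,0,50],[0,0,0.5,0,0,0,50],[0,0,0.5,0,0,0,50]]]'

```text
t: 4.95
tcp_pos: [0.5719, 0.3134, 0.2732]
tool_rot: [3.137, -0.002, 1.607]
ft_force: [1.4, 1.2, -2.2]
grip_width: 0.0682
gripper_force: 38.3
```

Call:
step_arm --motion '[[[0,0,0.25,0,0,0,50],[0,0,0.5,0,0,0,50],[0,0,0.75,0,0,0,50],[0,0,1,0,0,0,50]]]'

```text
t: 5.28
tcp_pos: [0.5704, 0.3128, 0.3696]
tool_rot: [-3.139, 0.001, 1.607]
ft_force: [1.0, 1.4, -2.4]
grip_width: 0.068
gripper_force: 38.1
```

Call:
step_arm --motion '[[[-0.2,-0.2,0.2,0,0,0,50],[-0.4,-0.4,0.4,0,0,0,50],[-0.6,-0.6,0.6,0,0,0,50],[-0.8,-0.8,0.8,0,0,0,50],[-0.9,-0.9,1,0,0,0,50]]]'

```text
t: 5.7
tcp_pos: [0.4787, 0.2214, 0.4695]
tool_rot: [-3.137, 0.002, 1.606]
ft_force: [1.4, -0.6, -2.6]
grip_width: 0.0681
gripper_force: 38.3
```

Call:
step_arm --motion '[[[-0.2,-0.2,0.1,0,0,0,50],[-0.4,-0.4,0.2,0,0,0,50],[-0.6,-0.6,0.2,0,0,0,50],[-0.8,-0.8,0.2,0,0,0,50],[-1,-1,0.2,0,0,0,50]]]'

```text
t: 6.12
tcp_pos: [0.3796, 0.1223, 0.4892]
tool_rot: [-3.14, 0.0, 1.607]
ft_force: [0.4, 0.1, -0.8]
grip_width: 0.0679
gripper_force: 38.3
```

Call:
step_arm --motion '[[[0,-0.25,0,0,0,0,50],[0,-0.5,0,0,0,0,50],[0,-0.75,0,0,0,0,50],[0,-1,0,0,0,0,50]]]'

```text
t: 6.45
tcp_pos: [0.3802, 0.0222, 0.4893]
tool_rot: [-3.14, -0.0, 1.608]
ft_force: [-0.7, 0.4, -2.0]
grip_width: 0.0682
gripper_force: 38.4
```

Call:
step_arm --motion '[[[0,-0.25,0,0,0,0,50],[0,-0.5,0,0,0,0,50],[0,-0.75,0,0,0,0,50],[0,-1,0,0,0,0,50]]]'

```text
t: 6.78
tcp_pos: [0.3805, -0.0779, 0.4891]
tool_rot: [-3.14, -0.001, 1.607]
ft_force: [0.2, -0.0, -1.9]
grip_width: 0.0682
gripper_force: 38.4
```

Call:
step_arm --motion '[[[0,-0.25,0,0,0,0,50],[0,-0.5,0,0,0,0,50],[0,-0.75,0,0,0,0,50],[0,-1,0,0,0,0,50],[0,-1,0,0,0,0,50]]]'

```text
t: 7.2
tcp_pos: [0.3808, -0.1801, 0.489]
tool_rot: [-3.14, 0.001, 1.603]
ft_force: [-0.3, -0.2, -2.4]
grip_width: 0.0683
gripper_force: 38.4
```

Call:
step_arm --motion '[[[0.2,-0.25,0,0,0,0,50],[0.4,-0.5,0,0,0,0,50],[0.6,-0.75,0,0,0,0,50],[0.75,-1,0,0,0,0,50]]]'

```text
t: 7.53
tcp_pos: [0.4571, -0.2774, 0.489]
tool_rot: [-3.141, -0.002, 1.608]
ft_force: [0.3, 0.2, -1.5]
grip_width: 0.0681
gripper_force: 38.4
```

Call:
step_arm --motion '[[[0,-0.25,0,0,0,0,50],[0,-0.5,-0.2,0,0,0,50],[0,-0.8,-0.4,0,0,0,50],[0,-0.8,-0.65,0,0,0,50],[0,-0.8,-0.9,0,0,0,50],[0,-0.8,-1,0,0,0,50]]]'

```text
t: 8.03
tcp_pos: [0.455, -0.3559, 0.3845]
tool_rot: [-3.135, -0.008, 1.606]
ft_force: [-1.4, 0.2, -2.1]
grip_width: 0.0688
gripper_force: 38.4
```

Call:
step_arm --motion '[[[0,0,-0.25,0,0,0,50],[0,0,-0.5,0,0,0,50],[0,0,-0.75,0,0,0,50],[0,0,-1,0,0,0,50],[0,0,-1,0,0,0,50],[0,0,-1,0,0,0,50]]]'

```text
t: 8.53
tcp_pos: [0.4558, -0.3559, 0.2888]
tool_rot: [-3.139, -0.003, 1.607]
ft_force: [0.3, -0.3, -2.0]
grip_width: 0.068
gripper_force: 38.2
```

Run:
```python
from h import *
t=snap('top','t2'); c=snap('scene','s2')
print(robot.sense()['tcp_pos'])
a=cv2.resize(t['frame'][130:260,340:480],None,fx=3,fy=3,interpolation=3)
b=cv2.resize(c['frame'][80:220,310:440],None,fx=2.7,fy=2.7,interpolation=3)
im=np.zeros((400,790,3),np.uint8); im[:390,:420]=a; im[:b.shape[0],425:425+b.shape[1]]=b
cv2.imwrite('pics/crop2.png',im)
```

```text
[ 0.45693134 -0.35736098  0.29207385]
```

View pics/crop2.png

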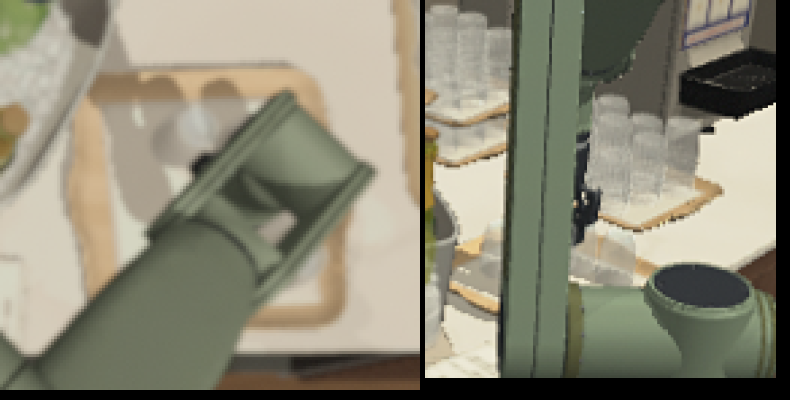

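The arm hides the spot in both views, with only the finger at crop (585,215) showing above the tray. I'll lower it by force.

Call:
step_arm --motion '[[[0,0,-0.2,0,0,0,50],[0,0,-0.4,0,0,0,50],[0,0,-0.55,0,0,0,50],[0,0,-0.65,0,0,0,50],[0,0,-0.7,0,0,0,50],[0,0,-0.7,0,0,0,50],[0,0,-0.7,0,0,0,50]]]'

```text
t: 9.22
tcp_pos: [0.4567, -0.3576, 0.2214]
tool_rot: [3.14, 0.002, 1.607]
ft_force: [0.2, -0.0, -1.6]
grip_width: 0.0682
gripper_force: 38.3
```

Call:
step_arm --motion '[[[0,0,-0.02,0,0,0,50],[0,0,-0.04,0,0,0,50],[0,0,-0.04,0,0,0,50]]]'

```text
t: 9.47
tcp_pos: [0.4563, -0.3572, 0.2165]
tool_rot: [3.141, 0.001, 1.607]
ft_force: [0.5, 0.3, -1.9]
grip_width: 0.0679
gripper_force: 38.3
```

Call:
step_arm --motion '[[[0,0,-0.02,0,0,0,50],[0,0,-0.02,0,0,0,50],[0,0,-0.02,0,0,0,50]]]'

```text
t: 9.72
tcp_pos: [0.4564, -0.3574, 0.2161]
tool_rot: [3.141, 0.001, 1.607]
ft_force: [-3.2, 1.8, 8.0]
grip_width: 0.0681
gripper_force: 39.2
```

Call:
step_arm --motion '[[[0,0,-0.02,0,0,0,50],[0,0,-0.02,0,0,0,50],[0,0,-0.02,0,0,0,50]]]'

```text
t: 9.97
tcp_pos: [0.4565, -0.3575, 0.2161]
tool_rot: [3.142, 0.001, 1.607]
ft_force: [-7.0, 5.7, 19.5]
grip_width: 0.0685
gripper_force: 40.1
```

Call:
step_arm --motion '[[[0,0,0.03,0,0,0,50],[0,0,0.03,0,0,0,68],[0,0,0.03,0,0,0,72],[0,0,0.03,0,0,0,78],[0,0,0.03,0,0,0,85],[0,0,0.03,0,0,0,85],[0,0,0.03,0,0,0,85],[0,0,0.03,0,0,0,85]]]'

```text
t: 10.63
tcp_pos: [0.4562, -0.3571, 0.2148]
tool_rot: [-3.141, -0.0, 1.607]
ft_force: [0.9, -0.3, 0.2]
grip_width: 0.0849
gripper_force: 0.0
```

Call:
step_arm --motion '[[[0,0,0.1,0,0,0,85],[0,0,0.3,0,0,0,85],[0,0,0.6,0,0,0,85],[0,0,1,0,0,0,85]]]'

```text
t: 10.97
tcp_pos: [0.4551, -0.356, 0.3136]
tool_rot: [-3.137, -0.005, 1.607]
ft_force: [0.6, -0.6, -0.6]
grip_width: 0.0854
gripper_force: 0.0
```

Call:
step_arm --motion '[[[0,0,0.33,0,0,0,85],[0,0,0.67,0,0,0,85],[0,0,1,0,0,0,85]]]'

```text
t: 11.22
tcp_pos: [0.4559, -0.3568, 0.4179]
tool_rot: [3.141, 0.001, 1.607]
ft_force: [1.7, -0.6, -0.2]
grip_width: 0.0846
gripper_force: 0.0
```

Call:
step_arm --motion '[[[-0.2,0.2,0.33,0,0,0,50],[-0.4,0.5,0.67,0,0,0,50],[-0.6,0.8,0.8,0,0,0,50],[-0.75,1,0.8,0,0,0,50]]]'

```text
t: 11.55
tcp_pos: [0.3804, -0.2559, 0.5007]
tool_rot: [3.135, 0.006, 1.607]
ft_force: [-0.4, 0.3, 0.6]
grip_width: 0.05
gripper_force: 0.0
```

Call:
step_arm --motion '[[[0,0.33,0,0,0,0,50],[0,0.67,0,0,0,0,50],[0,1,0,0,0,0,50]]]'

```text
t: 11.8
tcp_pos: [0.3802, -0.1555, 0.4962]
tool_rot: [3.14, 0.001, 1.605]
ft_force: [0.8, 0.4, 0.6]
grip_width: 0.0502
gripper_force: 0.0
```

Call:
step_arm --motion '[[[0,0.33,0,0,0,0,50],[0,0.67,0,0,0,0,50],[0,1,0,0,0,0,50]]]'

```text
t: 12.05
tcp_pos: [0.3803, -0.0554, 0.496]
tool_rot: [3.14, 0.0, 1.606]
ft_force: [1.5, -0.6, -0.2]
grip_width: 0.0499
gripper_force: 0.0
```

Call:
step_arm --motion '[[[0,0.33,0,0,0,0,50],[0,0.67,0,0,0,0,50],[0,1,0,0,0,0,50],[0,1,0,0,0,0,50]]]'

```text
t: 12.38
tcp_pos: [0.3801, 0.0474, 0.496]
tool_rot: [3.14, -0.003, 1.615]
ft_force: [0.4, -0.7, -0.4]
grip_width: 0.0501
gripper_force: 0.0
```

```bash
cat > m3.py <<'E'
from h import *
t=snap('top','t3'); s=snap('scene','s3')
def reg(Q,lo,hi,x0,x1,y0,y1): 
    return Q[(Q[...,2]>lo)&(Q[...,2]<hi)&(Q[...,0]>x0)&(Q[...,0]<x1)&(Q[...,1]>y0)&(Q[...,1]<y1)]
P=depthpts(t)
for n,Q in(('top',P),('scene',depthpts(s))):
    for lab,a in {'newglass':(.075,.105,.4,.51,-.41,-.30),'knob':(.085,.12,.42,.55,.13,.45),'hub':(.066,.082,.495,.525,.19,.4),'stopplate':(.07,.1,.53,.61,.235,.45),'bodyA/B necks':(.255,.285,.5,.63,.38,.53)}.items():
        q=reg(Q,*a)
        if len(q): print(n,lab,len(q),np.round(np.median(q,0),3),np.round(np.percentile(q,[5,95],0),3).tolist(),np.round(cv2.minEnclosingCircle(q[:,:2].astype(np.float32))[0],3))
E
python3 m3.py
```

```text
top newglass 214 [ 0.451 -0.356  0.09 ] [[0.428, -0.38, 0.079], [0.475, -0.333, 0.095]] [ 0.452 -0.358]
top knob 74 [0.534 0.254 0.098] [[0.505, 0.147, 0.086], [0.546, 0.438, 0.115]] [0.525 0.296]
top hub 52 [0.512 0.215 0.072] [[0.5, 0.196, 0.067], [0.524, 0.255, 0.081]] [0.512 0.225]
top stopplate 114 [0.555 0.259 0.083] [[0.534, 0.248, 0.073], [0.6, 0.433, 0.097]] [0.564 0.347]
top bodyA/B necks 198 [0.564 0.471 0.269] [[0.55, 0.418, 0.259], [0.58, 0.523, 0.273]] [0.566 0.472]
scene newglass 71 [ 0.456 -0.341  0.089] [[0.438, -0.374, 0.078], [0.475, -0.328, 0.095]] [ 0.456 -0.353]
scene knob 121 [0.537 0.424 0.099] [[0.512, 0.15, 0.086], [0.544, 0.447, 0.119]] [0.53  0.298]
scene hub 52 [0.511 0.223 0.073] [[0.497, 0.198, 0.068], [0.52, 0.257, 0.08]] [0.51  0.226]
scene stopplate 142 [0.543 0.409 0.083] [[0.534, 0.253, 0.071], [0.603, 0.447, 0.098]] [0.571 0.35 ]
scene bodyA/B necks 165 [0.56  0.499 0.268] [[0.55, 0.422, 0.257], [0.578, 0.526, 0.272]] [0.563 0.472]
```

Run:
```python
from h import *
for n in('top','scene'):
    P=depthpts(np.load(n+'.npy',allow_pickle=True).item()).reshape(-1,3)
    for a,b in((.05,.1),(.1,.15),(.15,.2),(.2,.25),(.25,.4)):
        q=P[(P[:,2]>a)&(P[:,2]<b)&(P[:,0]<.64)&(P[:,0]>.44)&(P[:,1]>.04)&(P[:,1]<.14)]
        if len(q): print(n,a,len(q),q[:,1].max().round(3),q[np.argmax(q[:,1])].round(3),q[:,0].min().round(3))
```

```text
top 0.05 24 0.052 [0.599 0.052 0.098] 0.581
top 0.1 19 0.057 [0.596 0.057 0.143] 0.572
top 0.15 54 0.063 [0.593 0.063 0.2  ] 0.575
top 0.2 87 0.073 [0.569 0.073 0.209] 0.547
top 0.25 84 0.059 [0.604 0.059 0.318] 0.588
scene 0.05 169 0.064 [0.566 0.064 0.095] 0.527
scene 0.1 195 0.071 [0.587 0.071 0.144] 0.524
scene 0.15 247 0.076 [0.568 0.076 0.189] 0.515
scene 0.2 156 0.077 [0.579 0.077 0.208] 0.509
scene 0.25 134 0.063 [0.607 0.063 0.316] 0.443
```

Call:
step_arm --motion '[[[0.15,0.33,0,0,0,0,50],[0.35,0.67,0,0,0,0,50],[0.67,1,0,0,0,0,50],[0.67,1,0,0,0,0,50]]]'

```text
t: 12.82
tcp_pos: [0.4513, 0.1446, 0.4942]
tool_rot: [3.141, -0.002, 1.608]
ft_force: [-1.2, -0.2, -0.6]
grip_width: 0.0501
gripper_force: 0.0
```

Call:
step_arm --motion '[[[0.33,0,-0.2,0,0,0,50],[0.67,0.05,-0.5,0,0,0,50],[0.67,0.05,-0.8,0,0,0,50],[0.67,0.05,-1,0,0,0,50],[0.67,0.05,-1,0,0,0,50]]]'

```text
t: 13.23
tcp_pos: [0.5142, 0.1457, 0.3891]
tool_rot: [-3.129, 0.002, 1.604]
ft_force: [-1.1, -0.2, -1.9]
grip_width: 0.0501
gripper_force: 0.0
```

Call:
step_arm --motion '[[[0,0,-0.3,0,0,0,50],[0,0,-0.6,0,0,0,50],[0,0,-0.8,0,0,0,50],[0,0,-0.8,0,0,0,50],[0,0,-0.8,0,0,0,50]]]'

```text
t: 13.65
tcp_pos: [0.5154, 0.1468, 0.3158]
tool_rot: [-3.141, 0.0, 1.605]
ft_force: [-0.0, -0.4, 0.9]
grip_width: 0.0502
gripper_force: 0.0
```

Call:
step_arm --motion '[[[-0.02,0.05,-0.2,0,0,0,50],[-0.02,0.05,-0.4,0,0,0,50],[-0.02,0.05,-0.6,0,0,0,50],[-0.02,0.05,-0.7,0,0,0,50],[-0.02,0.05,-0.7,0,0,0,50],[-0.02,0.05,-0.7,0,0,0,50]]]'

```text
t: 14.15
tcp_pos: [0.5141, 0.1528, 0.2467]
tool_rot: [3.139, -0.0, 1.606]
ft_force: [-0.1, -0.2, -0.3]
grip_width: 0.0503
gripper_force: 0.0
```

Run:
```python
from h import *
c=snap('scene','s4'); t=snap('top','t4')
print(robot.sense()['tcp_pos'])
b=cv2.resize(c['frame'][170:260,190:290],None,fx=5,fy=5,interpolation=3)
cv2.imwrite('pics/crop3.png',b)
```

```text
[0.51443197 0.15294867 0.24733819]
```

View pics/crop3.png

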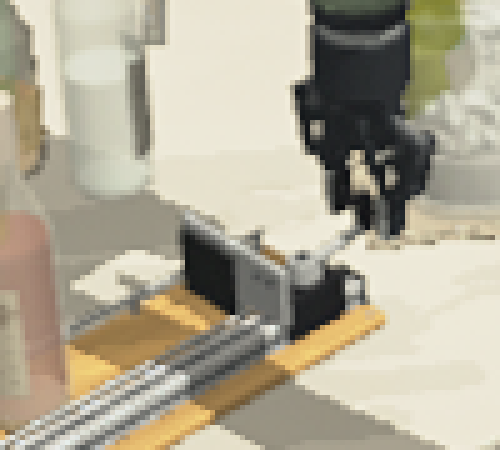

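The knob at crop (370,215) is between the fingers, with the lever arm running to the hub at (305,262). I'll close lightly round it and swing.

Call:
step_arm --motion '[[[0,0,0,0,0,0,35],[0,0,0,0,0,0,20],[0,0,0,0,0,0,20],[0,0,0,0,0,0,20],[0,0,0,0,0,0,20]]]' --grip_force 20

```text
t: 14.67
tcp_pos: [0.5136, 0.153, 0.2456]
tool_rot: [3.14, -0.0, 1.607]
ft_force: [1.5, -0.6, 1.2]
grip_width: 0.0202
gripper_force: 0.4
```

Call:
step_arm --motion '[[[-0.03,0,0,0,0,-0.025,20],[-0.065,0,0,0,0,-0.05,20],[-0.13,0.008,0,0,0,-0.1,20],[-0.19,0.02,0,0,0,-0.15,20],[-0.255,0.04,0,0,0,-0.2,20],[-0.315,0.067,0,0,0,-0.25,20],[-0.315,0.067,0,0,0,-0.25,20]]]'

```text
t: 15.25
tcp_pos: [0.4811, 0.16, 0.2451]
tool_rot: [-3.141, -0.0, 1.106]
ft_force: [0.1, -0.3, -0.1]
grip_width: 0.02
gripper_force: 0.0
```

Call:
step_arm --motion '[[[-0.057,0.032,0,0,0,-0.05,20],[-0.11,0.07,0,0,0,-0.1,20],[-0.16,0.11,0,0,0,-0.15,20],[-0.205,0.16,0,0,0,-0.2,20],[-0.245,0.21,0,0,0,-0.25,20],[-0.28,0.265,0,0,0,-0.3,20],[-0.307,0.323,0,0,0,-0.35,20],[-0.33,0.384,0,0,0,-0.4,20],[-0.347,0.447,0,0,0,-0.45,20],[-0.357,0.51,0,0,0,-0.5,20],[-0.36,0.555,0,0,0,-0.535,20],[-0.36,0.555,0,0,0,-0.535,20]]]'

```text
t: 16.25
tcp_pos: [0.4461, 0.2153, 0.2452]
tool_rot: [3.141, -0.001, 0.039]
ft_force: [1.0, -0.5, -0.1]
grip_width: 0.0198
gripper_force: 0.3
```

Run:
```python
from h import *
s=robot.sense(); print(s['tcp_pos'],s['ft_force'])
c=snap('scene','s5')
cv2.imwrite('pics/crop4.png',cv2.resize(c['frame'][170:290,150:290],None,fx=4,fy=4,interpolation=3))
```

```text
[0.44610293 0.21533527 0.24524822] [ 1.00809197 -0.45300519 -0.05696755]
```

View pics/crop4.png

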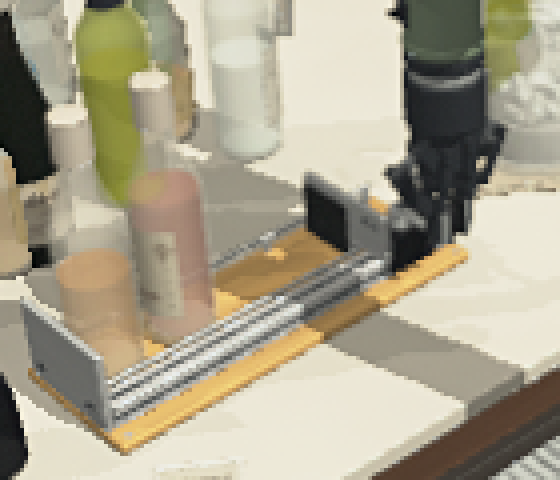

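The fingers and knob are now at crop (430,235), toward the robot, so the lever is open. The stop is still well back and both bottles are upright. I'll push the stop along +y with the knob held against the lever's open end.

Call:
step_arm --motion '[[[0,0.05,0,0,0,0,20],[-0.005,0.12,0,0,0,0,20],[-0.01,0.2,0,0,0,0,20],[-0.01,0.3,0,0,0,0,20],[-0.015,0.4,0,0,0,0,20],[-0.02,0.5,0,0,0,0,20],[-0.02,0.5,0,0,0,0,20]]]'

```text
t: 16.88
tcp_pos: [0.4434, 0.2672, 0.2451]
tool_rot: [-3.139, -0.0, 0.038]
ft_force: [-0.0, 0.3, 0.1]
grip_width: 0.0199
gripper_force: 0.0
```

Call:
step_arm --motion '[[[-0.005,0.1,0,0,0,0,20],[-0.01,0.2,0,0,0,0,20],[-0.01,0.3,0,0,0,0,20],[-0.015,0.4,0,0,0,0,20],[-0.02,0.5,0,0,0,0,20],[-0.025,0.6,0,0,0,0,20],[-0.03,0.65,0,0,0,0,20],[-0.03,0.65,0,0,0,0,20]]]'

```text
t: 17.55
tcp_pos: [0.4405, 0.3317, 0.245]
tool_rot: [-3.14, -0.0, 0.038]
ft_force: [0.4, -0.6, -0.1]
grip_width: 0.0197
gripper_force: 0.0
```

Run:
```python
from h import *
s=robot.sense(); print(s['tcp_pos'],s['ft_force'])
c=snap('scene','s6')
cv2.imwrite('pics/crop5.png',cv2.resize(c['frame'][170:290,150:290],None,fx=4,fy=4,interpolation=3))
```

```text
[0.44050509 0.33174248 0.24501653] [ 0.38888654 -0.59893512 -0.1311149 ]
```

View pics/crop5.png

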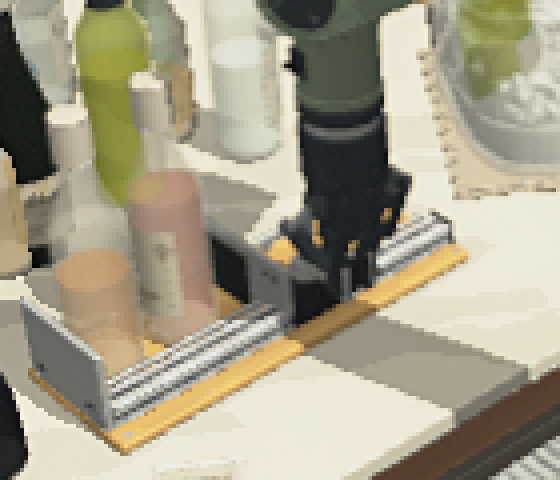

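The stop followed the push. Its plate is now at crop (250,270), close to the first bottle, and both bottles stand upright. I'll continue slowly.

Call:
step_arm --motion '[[[0,0.03,0,0,0,0,20],[0,0.06,0,0,0,0,20],[-0.005,0.09,0,0,0,0,20],[-0.005,0.12,0,0,0,0,20],[-0.005,0.15,0,0,0,0,20],[-0.005,0.18,0,0,0,0,20],[-0.01,0.21,0,0,0,0,20],[-0.01,0.24,0,0,0,0,20],[-0.01,0.27,0,0,0,0,20],[-0.01,0.3,0,0,0,0,20],[-0.01,0.3,0,0,0,0,20]]]'

```text
t: 18.52
tcp_pos: [0.4395, 0.3601, 0.2449]
tool_rot: [3.14, 0.001, 0.037]
ft_force: [-0.1, -6.2, 1.5]
grip_width: 0.0202
gripper_force: 2.7
```

Call:
step_arm --motion '[[[0,0.02,0,0,0,0,20],[0,0.04,0,0,0,0,20],[0,0.06,0,0,0,0,20],[0,0.08,0,0,0,0,20],[0,0.08,0,0,0,0,20]]]'

```text
t: 18.93
tcp_pos: [0.4393, 0.3677, 0.2449]
tool_rot: [3.139, 0.002, 0.037]
ft_force: [-1.4, -6.6, 2.5]
grip_width: 0.02
gripper_force: 3.5
```

Call:
step_arm --motion '[[[0,0.015,0,0,0,0,20],[0,0.03,0,0,0,0,20],[0,0.04,0,0,0,0,20],[0,0.04,0,0,0,0,20]]]'

```text
t: 19.27
tcp_pos: [0.4392, 0.371, 0.2448]
tool_rot: [3.137, 0.003, 0.037]
ft_force: [-0.6, -10.5, 4.6]
grip_width: 0.02
gripper_force: 5.0
```

Call:
step_arm --motion '[[[0,0.01,0,0,0,0,20],[0,0.02,0,0,0,0,20],[0,0.02,0,0,0,0,20]]]'

```text
t: 19.52
tcp_pos: [0.4393, 0.3719, 0.2447]
tool_rot: [3.133, 0.003, 0.037]
ft_force: [-2.1, -15.4, 6.6]
grip_width: 0.0197
gripper_force: 7.4
```

Call:
step_arm --motion '[[[0,0.01,0,0,0,0,20],[0,0.02,0,0,0,0,20],[0,0.02,0,0,0,0,20]]]'

```text
t: 19.77
tcp_pos: [0.4393, 0.3728, 0.2446]
tool_rot: [3.13, 0.004, 0.038]
ft_force: [-3.2, -18.7, 10.2]
grip_width: 0.0205
gripper_force: 9.8
```

```bash
cat > m4.py <<'E'
from h import *
import sys
for n in('top','scene'):
    c=snap(n,n+sys.argv[1]); P=depthpts(c)
    def f(lab,lo,hi,x0,x1,y0,y1):
        m=(P[...,2]>lo)&(P[...,2]<hi)&(P[...,0]>x0)&(P[...,0]<x1)&(P[...,1]>y0)&(P[...,1]<y1); q=P[m]
        if len(q)>3: print(n,lab,len(q),np.round(q.mean(0),4),np.round(np.percentile(q,[5,95],0)[:,1],3),np.round(cv2.minEnclosingCircle(q[:,:2].astype(np.float32))[0],3))
    f('plate far part',.07,.095,.59,.625,.3,.44)
    f('endplate near',.07,.1,.50,.535,.52,.6)
    f('neckB',.255,.285,.5,.63,.40,.478)
    f('neckA',.255,.285,.5,.63,.482,.56)
E
python3 m4.py a
```

```text
top plate far part 9 [0.5971 0.4105 0.0803] [0.406 0.417] [0.596 0.411]
top endplate near 43 [0.5198 0.5519 0.0842] [0.525 0.56 ] [0.517 0.541]
top neckB 100 [0.5656 0.449  0.2685] [0.434 0.463] [0.567 0.45 ]
top neckA 99 [0.5627 0.5175 0.268 ] [0.504 0.532] [0.564 0.519]
scene endplate near 66 [0.5235 0.5474 0.0843] [0.522 0.563] [0.52  0.543]
scene neckB 81 [0.5631 0.4533 0.2662] [0.438 0.467] [0.569 0.449]
scene neckA 83 [0.5595 0.5214 0.2663] [0.507 0.535] [0.564 0.521]
```

Both bottles touch each other (necks 69 mm apart) and the end pad, and the stop touches them, so the row is closed. I'll grip the knob and swing the lever to about 0.7 rad. That is still unbraked, so I can re-push the stop if it recedes.

Call:
step_arm --motion '[[[0,0,0,0,0,0,15],[0,0,0,0,0,0,12],[0,0,0,0,0,0,12],[0,0,0,0,0,0,12]]]' --grip_force 40

```text
t: 20.2
tcp_pos: [0.4394, 0.372, 0.2447]
tool_rot: [3.128, 0.005, 0.038]
ft_force: [-2.8, -21.5, 10.3]
grip_width: 0.0169
gripper_force: 38.8
```

Call:
step_arm --motion '[[[0.006,-0.065,0,0,0,0.05,12],[0.018,-0.129,0,0,0,0.1,12],[0.037,-0.191,0,0,0,0.15,12],[0.06,-0.251,0,0,0,0.2,12],[0.06,-0.251,0,0,0,0.2,12]]]'

```text
t: 20.62
tcp_pos: [0.4443, 0.3495, 0.2449]
tool_rot: [3.141, 0.007, 0.439]
ft_force: [-7.1, -8.3, 7.3]
grip_width: 0.0166
gripper_force: 40.6
```

```bash
python3 m4.py b
```

```text
top plate far part 10 [0.5962 0.4107 0.0813] [0.406 0.416] [0.596 0.411]
top endplate near 42 [0.5193 0.5529 0.0847] [0.529 0.561] [0.518 0.543]
top neckB 101 [0.5658 0.4491 0.2684] [0.435 0.463] [0.567 0.45 ]
top neckA 104 [0.5623 0.5168 0.2681] [0.503 0.531] [0.564 0.518]
scene endplate near 65 [0.5239 0.5493 0.0839] [0.523 0.563] [0.519 0.542]
scene neckB 81 [0.563  0.453  0.2661] [0.438 0.466] [0.567 0.451]
scene neckA 90 [0.5593 0.5215 0.2659] [0.507 0.535] [0.563 0.521]
```

Call:
step_arm --motion '[[[0.03,-0.058,0,0,0,0.05,12],[0.066,-0.112,0,0,0,0.1,12],[0.108,-0.162,0,0,0,0.15,12],[0.155,-0.207,0,0,0,0.2,12],[0.19,-0.237,0,0,0,0.235,12],[0.19,-0.237,0,0,0,0.235,12]]]'

```text
t: 21.22
tcp_pos: [0.4619, 0.3247, 0.2447]
tool_rot: [-3.138, 0.015, 0.909]
ft_force: [-13.8, -16.3, 15.9]
grip_width: 0.0167
gripper_force: 41.8
```

```bash
python3 m4.py c | grep top
```

```text
top plate far part 10 [0.5968 0.4109 0.0808] [0.406 0.417] [0.595 0.411]
top endplate near 44 [0.5206 0.5516 0.0844] [0.524 0.56 ] [0.52  0.542]
top neckB 100 [0.5658 0.4491 0.2681] [0.435 0.464] [0.568 0.45 ]
top neckA 99 [0.5626 0.5175 0.2683] [0.504 0.532] [0.564 0.519]
```

Call:
step_arm --motion '[[[0.05,-0.037,0.01,0,0,0.05,12],[0.107,-0.07,0.01,0,0,0.1,12],[0.165,-0.095,0.01,0,0,0.15,12],[0.226,-0.117,0.01,0,0,0.2,12],[0.226,-0.117,0.01,0,0,0.2,12]]]'

```text
t: 21.73
tcp_pos: [0.4848, 0.311, 0.2449]
tool_rot: [-3.132, 0.019, 1.312]
ft_force: [-11.4, -23.3, 15.5]
grip_width: 0.0168
gripper_force: 41.9
```

Call:
step_arm --motion '[[[0.064,-0.018,0,0,0,0.05,12],[0.128,-0.027,0,0,0,0.1,12],[0.193,-0.03,0,0,0,0.15,12],[0.205,-0.03,0,0,0,0.15,12],[0.205,-0.03,0,0,0,0.15,12]]]'

```text
t: 22.15
tcp_pos: [0.5066, 0.3068, 0.2452]
tool_rot: [-3.132, 0.018, 1.609]
ft_force: [-7.2, -28.5, 11.3]
grip_width: 0.0166
gripper_force: 40.9
```

```bash
python3 m4.py d | grep top
```

```text
top endplate near 41 [0.5185 0.5523 0.0848] [0.523 0.561] [0.519 0.542]
top neckB 103 [0.5657 0.4491 0.2684] [0.435 0.463] [0.566 0.45 ]
top neckA 100 [0.5625 0.5173 0.2683] [0.503 0.532] [0.564 0.519]
```

Call:
step_arm --motion '[[[0.015,-0.01,0,0,0,0,12],[0.03,-0.02,0,0,0,0,12],[0.03,-0.02,0,0,0,0,12]]]'

```text
t: 22.5
tcp_pos: [0.5093, 0.3062, 0.2453]
tool_rot: [-3.132, 0.013, 1.608]
ft_force: [-6.1, -23.1, 8.4]
grip_width: 0.0164
gripper_force: 39.9
```

Call:
step_arm --motion '[[[0.02,-0.02,0,0,0,0,12],[0.04,-0.02,0,0,0,0,12],[0.04,-0.02,0,0,0,0,12]]]'

```text
t: 22.75
tcp_pos: [0.5132, 0.3059, 0.2452]
tool_rot: [-3.133, 0.009, 1.608]
ft_force: [-8.1, -16.4, 8.4]
grip_width: 0.0164
gripper_force: 39.5
```

Call:
step_arm --motion '[[[0.02,0,0,0,0,0,12],[0.03,0,0,0,0,0,12],[0.03,0,0,0,0,0,12]]]'

```text
t: 23.0
tcp_pos: [0.5144, 0.306, 0.245]
tool_rot: [-3.127, 0.01, 1.609]
ft_force: [-14.2, -16.6, 13.5]
grip_width: 0.0166
gripper_force: 40.3
```

Call:
step_arm --motion '[[[0,0,0,0,0,0,25],[0,0,0,0,0,0,45],[0,0,0,0,0,0,45],[0,0,0,0,0,0,45],[0,0,0.2,0,0,0,45],[0,0,0.5,0,0,0,45],[0,0,0.9,0,0,0,45],[0,0,0.9,0,0,0,45]]]'

```text
t: 23.67
tcp_pos: [0.5209, 0.3105, 0.3455]
tool_rot: [3.125, -0.007, 1.607]
ft_force: [1.6, 0.1, 1.9]
grip_width: 0.045
gripper_force: 0.0
```

Call:
step_arm --motion '[[[0,0,0.4,0,0,0,45],[-0.2,-0.2,0.8,0,0,0,45],[-0.5,-0.6,0.9,0,0,0,45],[-0.8,-1,0.9,0,0,0,45],[-0.8,-1,0.9,0,0,0,45]]]'

```text
t: 24.08
tcp_pos: [0.4364, 0.2074, 0.4281]
tool_rot: [3.138, -0.001, 1.607]
ft_force: [0.5, -0.0, -0.2]
grip_width: 0.0448
gripper_force: 0.0
```

Call:
step_arm --motion '[[[-0.1,-0.33,0,0,0,0,45],[-0.2,-0.67,0,0,0,0,45],[-0.3,-1,0,0,0,0,45],[-0.3,-1,0,0,0,0,45]]]'

```text
t: 24.42
tcp_pos: [0.4069, 0.1054, 0.4265]
tool_rot: [3.14, 0.002, 1.602]
ft_force: [0.1, 0.8, -0.6]
grip_width: 0.0449
gripper_force: 0.0
```

```bash
python3 m4.py e | grep -v endpl
python3 - <<'E'
from h import *
t=load('top');s=load('scene')
for n,c in(('top',t),('scene',s)):
    P=depthpts(c)
    m=(P[...,2]>.086)&(P[...,2]<.115)&(P[...,0]>.42)&(P[...,0]<.53)&(P[...,1]>.28)&(P[...,1]<.375); q=P[m]; print(n,'knob',len(q),q.mean(0).round(3),np.percentile(q,[5,95],0).round(3).tolist() if len(q) else '')
    m=(P[...,2]>.066)&(P[...,2]<.08)&(P[...,0]>.485)&(P[...,0]<.525)&(P[...,1]>.34)&(P[...,1]<.4); q=P[m]; print(n,'hub',len(q),np.median(q,0).round(3))
im=np.zeros((330,800,3),np.uint8)
im[:,:400]=cv2.resize(t['frame'][150:233,140:240],(400,330),interpolation=3); im[:,400:]=cv2.resize(s['frame'][175:275,150:271],(400,330),interpolation=3)
cv2.imwrite('pics/crop6.png',im)
E
```

```text
top plate far part 12 [0.5958 0.4101 0.0806] [0.406 0.416] [0.595 0.412]
top neckB 101 [0.5657 0.4493 0.2685] [0.436 0.463] [0.567 0.45 ]
top neckA 100 [0.5629 0.5172 0.2687] [0.504 0.531] [0.565 0.518]
scene neckB 83 [0.563  0.4531 0.2662] [0.437 0.466] [0.567 0.452]
scene neckA 90 [0.5594 0.5215 0.266 ] [0.506 0.534] [0.564 0.521]
top knob 21 [0.505 0.306 0.1  ] [[0.499, 0.3, 0.09], [0.512, 0.314, 0.109]]
top hub 53 [0.505 0.368 0.071]
scene knob 25 [0.509 0.31  0.095] [[0.501, 0.301, 0.087], [0.514, 0.316, 0.103]]
scene hub 47 [0.506 0.372 0.072]
```

View pics/crop6.png

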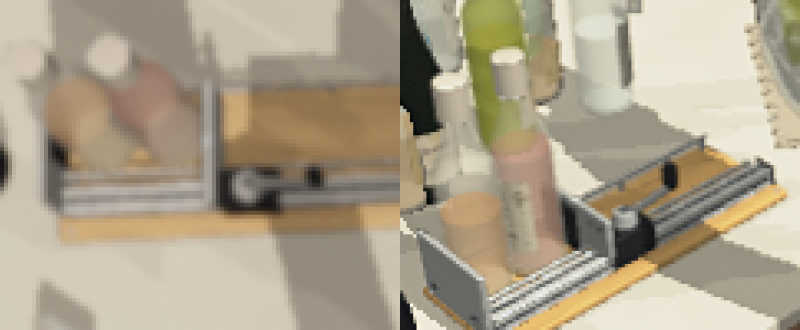

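The lever lies back along the rail: knob at top crop (315,175), hub at (243,187), matching their initial alignment to about 0.02 rad. The plate stands against the two upright bottles and hasn't moved since the push, and the stray glass stands on the tray. I'm handing it in.

```bash
python3 -c "
from plant import robot
print(robot.finish_job())"
```

```text
the job is handed in; nothing more can be done
None
```

I handed the job in at about 24.5 s with the stray glass standing on the tray, the bottles closed up tight and upright, and the lever swung back to clamped; the hand-in returned no verdict.

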